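# Turn the wheel's valve to the pointer

### The job

Before the tyre can be pumped up, its valve has to be at the very top: gently push spoke after spoke, as many as it takes, to turn the wheel on its stand until the valve with the red cap stands straight below the red pointer, and leave the wheel at rest there. Only push with the fingers, never grip a spoke between them; do not press on the freshly glued black tyre or on the valve, and leave the loose things on the bench where they are.

Things in the scene. Friction and masses are not known exactly. Their poses are not given: they have to be found in the camera images.
- stand: Blue bench stand, bolted down. Origin on the bench directly below the hub centre; z up, x from its front to its back, y to its left. Foot 150 x 140 x 12 mm, x = -20 to 130 mm; post 45 x 50 mm, 105 mm high, at x = 85 mm, behind the wheel. The axle is tilted 45 deg: out of the wheel's front face n = (-0.707,0,0.707) in this frame; uphill in the wheel's plane u = (0.707,0,0.707).
- hub (a point): Hub centre: on the axle, in the mid-plane of wheel and spokes, 170 mm above the bench; axes as the stand's. The aluminium hub is 48 mm in diameter, 22 mm to either side of the mid-plane, its axle end (16 mm) 10 mm further in front. The wheel leans back, its front looks to the robot and up.
- wheel (a joint): Wheel angle q, rad; 0 or any whole turn: valve at the top. Positive: counterclockwise seen from the front. Valve direction from the hub: cos(q) u + sin(q) y of the stand. Balanced, and stiff enough to stay where it is left: about 0.12 N m turns it (1.7 N at 70 mm radius), plus damping of 0.05 N m s.
- spoke_mid (a point): Middle of one of 5 equal yellow spokes, in the mid-plane at 70 mm radius, 36 deg past the valve (q + 36 deg); the others are at q + 108, 180, 252, 324 deg. Spokes are 14 mm wide and 14 mm deep, from the hub (radius 24 mm) to the aluminium rim (inner radius 117 mm, 26 mm wide). Between them the wheel is open right through.
- pointer_tip (a point): Tip of the fixed red conical pointer, 166 mm uphill from the hub centre, in the wheel's mid-plane, just outside the tyre. It sits on a 10 mm steel rod that comes up behind the wheel on the centre line, 40 mm or more behind the mid-plane.
- valve_cap (a point): Middle of the red valve cap (12 mm diameter, 14 mm long), 100 mm from the hub centre in the mid-plane. The valve sticks out from the rim straight toward the hub, its free end at 90 mm radius. A white dot of 16 mm is painted on the front of the tyre beside it, at 141 mm radius.
- top_mark (a point): Fixed point where the middle of the valve cap belongs: on the line from hub to pointer, 100 mm uphill from the hub centre. Turns with the stand only.
- tyre: Black tyre round the rim, 320 mm outer and 244 mm inner diameter, 38 mm thick; turns with the wheel. Origin at the hub centre, z along n. Not to be pressed.
- valve: Brass valve stem with red cap, as described at its cap; turns with the wheel. Origin at the hub centre. Not to be pressed.
- sides_ccw: The five spokes' side faces that look counterclockwise (seen from the front), 10 mm deep; a centre rib of the spoke stands 2 mm proud in front and behind. Origin at the hub centre. Press here to turn the wheel clockwise (negative).
- sides_cw: The five spokes' side faces that look clockwise; otherwise alike. Press here to turn the wheel counterclockwise (positive). Pressing both kinds of side at once counts as gripping.
- spanner: Loose steel spanner, 152 x 23 x 8 mm, lying flat on the bench to the front right; bystander. Origin under its middle.
- nut: Loose steel hexagon nut, 26 x 22 x 12 mm, on the bench in front of the stand's right side; bystander. Origin under its middle.
- marker: Loose marker pen, 128 mm long, 14 mm thick, red and white, lying on the bench to the left; bystander. Origin under its middle.
- spray_can: Loose spray bottle, 53 mm diameter, 173 mm high, standing upright behind the stand on the right; bystander. Origin under its middle.

How it is judged:
By the outcome, as a careful person would: the job done as asked, in the order asked, and still so for the second after the job is handed in, with the robot touching nothing.
It also fails if it takes over 64 s, if anything falls off the work surface, if the arm or the gripper's body presses on something with over 40 N, if the wrist force passes 120 N, or if a joint passes its speed limit or range.

### The arm

A 6-joint arm with a two-finger parallel gripper is mounted at the origin on a cart in front of the work surface, level with it; the furniture and walls round the work are solid. World frame = base frame: x ahead of the robot, y to its left, z up, the work surface at z = 0. Lengths are in m, angles in rad, forces in N, time in s.
With the tool pointing down it reaches from about 0.3 to 0.875 m from the base axis. Payload 6.4 kg.
Tool frame: the origin (TCP) lies at the very end of the fingers, on their centre line; the grasp point (between the pads) lies 19 mm behind it; z points along the fingers, y is the direction in which the jaws open and shut (so a half turn about z gives the same grasp; the last joint's range is limited). The gripper opens to 85 mm and grips with 20 to 120 N. Pads are 22 mm wide; open, the fingers measure 114 mm over their backs; the gripper's body (76 mm by 85 mm) begins 54 mm behind the grasp point. The pads swing forward as they close: fully open they stand 13 mm farther back than shut.
Start: joints at [-1.367, 0.181, 1.607, -0, 1.354, -0.206], TCP at [0.229, -0.527, 0.231] pointing down, gripper open.
Joint ranges: [-2.99, 2.99], [-0.89, 2.07], [0.3, 2.58], [-1.14, 4.28], [0, 2.63], [-3.12, 3.12]. Speed limits (rad/s): [2.57, 2.57, 3.01, 3.14, 3.14, 3.14].

### API

Orientations are given as a unit quaternion [w, x, y, z].
In Python, from bench import ctrl gives the robot as it stands.
- The arm moves only by the shell command python3 -m jog 'ROWS' [OPENING]. ROWS is JSON, a list of rows, each an object with "delta_pos": the shift along the tool's x, y, z in mm, a list of three; "spin": the turn about the tool's z in degrees. A call has 1 to 20 rows; each row is the pose to reach, as a shift and turn from the pose commanded when the call began, along the tool's axes at that moment; what a row does not reach only later rows make up. A row lasts 1/8 s, in which the tool goes at most 62.5 mm and 10.7 degrees, less where a joint would pass 70% of its speed; a pose out of reach is approached as far as the arm can. A call with a gripper value outside its range is refused whole. OPENING is the closure, from 0 (fully open) to 1 (shut), set as the call begins (- or left out, the last holds). The fingers move at their own pace and stop on an object; the grip force is fixed at half the most. Time passes only in rows, so rows that repeat a pose let the fingers close. It gives the time, the measured TCP pose, the force and the opening at its end, in the units of the state.
- ctrl.get_obs(): the state, without advancing time (a new reading comes with each control period).
- ctrl.camera(name): name is "scene" or "top" or "wrist"; returns (picture, depth): 480x640x3 uint8, blue, green, red; 480x640 float32, m along the optical axis (not along the pixel's ray), 0 where there is no reading.
- ctrl.get_calibration(name): a dict with "vfov" (degrees; the focal length in pixels is half the picture's height over the tangent of half this angle, whatever the lens; pixels are square), "cx", "cy" (the principal point, pixels), "extrinsics" (4x4, takes a point from world to camera coordinates). Camera axes: x right, y down, z forward; pixel columns grow to the right and rows downward; lengths in m; the calibration is good to about 2 mm. A picture is of the moment at which its call begins: read the wrist's pose just before it. get_calibration takes no time and is no camera call; for the wrist camera it gives the pose at the moment of the call.
- ctrl.hand_in(): hands the job in, once; it reports no verdict.
The state is a dict: "time_s": time; "q": joint angles; "dq": joint speeds; "joint_efforts": joint torques, N m; "eef_pos": TCP position; "eef_rot": TCP orientation; "wrist_force": force on the tool from outside, world axes, zero at the start; "torque": the same for the moment, N m; "opening": opening from 0.0 (shut) to 1.0 (fully open).
Only numpy, scipy, OpenCV 4.12 (cv2) and the standard library are available. Lean on these libraries where they do the work, as an engineer would, in place of code of your own. Each camera call takes 0.05 s, during which the arm holds its last target. There are 200 camera calls.

## Working session

There is one attempt and no reset: what is moved stays moved. The work goes in short steps, Python scripts to look and compute and a shell command to move; the robot and the scene stay as the last step left them, time stands still between calls to the robot, and variables do not carry over. Pictures are saved under pics/ and viewed, and the job is handed in when it is done.

```bash
ls; mkdir -p pics; python3 - <<'E'
from bench import ctrl
import cv2
o=ctrl.get_obs();print(o['eef_pos'],o['eef_rot'],o['opening'],o['time_s'])
for n in("scene","top"):
    im,d=ctrl.camera(n);cv2.imwrite(f"pics/{n}0.png",im)
    import numpy as np; np.save(f"pics/{n}0.npy",d)
    c=ctrl.get_calibration(n);print(n,c)
E
```

```text
pics
[ 0.22900348 -0.52683266  0.2303919 ] [-8.62971089e-04  9.79076883e-01  2.03488852e-01  3.55881434e-06] 0.9988242158387406 0.0
scene {'vfov': 53.513580748333396, 'cx': 323.35441129313887, 'cy': 242.66172147461072, 'extrinsics': array([[-0.45527584, -0.89034982, -0.00105716,  0.42291502],
       [-0.68840427,  0.35276451, -0.63376396,  0.39654439],
       [ 0.56464456, -0.28780966, -0.77352577,  1.04239741],
       [ 0.        ,  0.        ,  0.        ,  1.        ]])}
top {'vfov': 56.48077343043448, 'cx': 321.44612842758903, 'cy': 235.7901868058445, 'extrinsics': array([[ 0.00213601, -0.99999624, -0.0017193 ,  0.20364538],
       [-0.99411777, -0.00193727, -0.10828718,  0.54103346],
       [ 0.10828344,  0.00194049, -0.99411817,  1.14754077],
       [ 0.        ,  0.        ,  0.        ,  1.        ]])}
```

View pics/scene0.png

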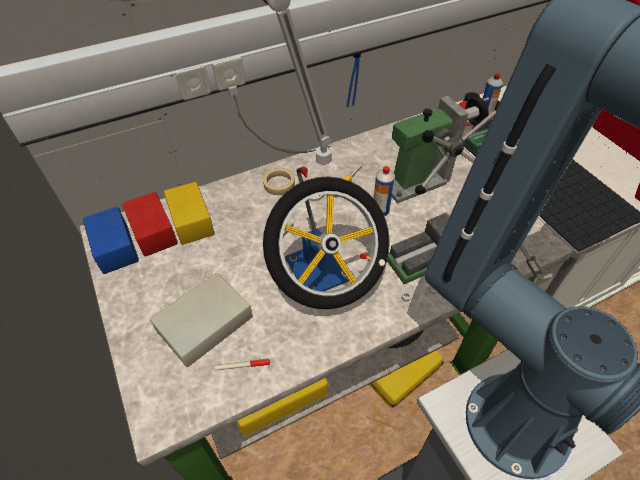

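View pics/top0.png

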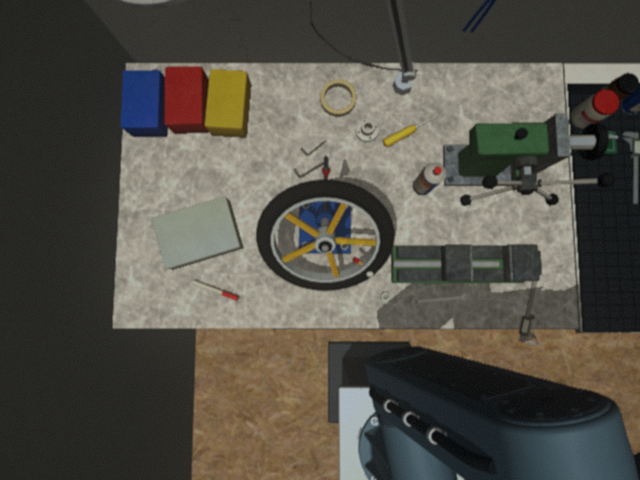

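The scene view shows the pointer tip near (303,172), the axle end near (332,243), the valve cap near (364,257) and the white dot near (382,262). So the valve is at about 4 o'clock. The top view shows the axle end near (326,246) and the pointer near (326,170).

```bash
cat > h.py <<'E'
import numpy as np,cv2
from bench import ctrl
from scipy.optimize import least_squares
def ray(n,uv,c=None):
    c=c or ctrl.get_calibration(n);E=c['extrinsics'];f=240/np.tan(np.radians(c['vfov']/2))
    uv=np.atleast_2d(np.array(uv,float));d=np.c_[(uv[:,0]-c['cx'])/f,(uv[:,1]-c['cy'])/f,np.ones(len(uv))]
    return -E[:3,:3].T@E[:3,3], d@E[:3,:3]     # origin, directions with unit camera depth
def tri(a,b):   # two (o,d)
    A=[];B=[]
    for o,d in(a,b):
        d=d[0]/np.linalg.norm(d[0]);M=np.eye(3)-np.outer(d,d);A.append(M);B.append(M@o)
    A=np.vstack(A);B=np.hstack(B);p=np.linalg.lstsq(A,B,rcond=None)[0];return p,np.linalg.norm(A@p-B)
def blobs(im,lo,hi,box,amin=8):
    m=cv2.inRange(cv2.cvtColor(im,cv2.COLOR_BGR2HSV),lo,hi);x0,y0,x1,y1=box
    k=np.zeros_like(m);k[y0:y1,x0:x1]=m[y0:y1,x0:x1]
    n,l,s,c=cv2.connectedComponentsWithStats(k);return k,[(int(s[i,4]),c[i].round(1).tolist()) for i in range(1,n) if s[i,4]>=amin]
E
python3 - <<'E'
from h import *
for n,box in(("scene",(255,165,395,310)),("top",(255,155,400,292))):
    im=cv2.imread(f"pics/{n}0.png");d=np.load(f"pics/{n}0.npy")
    m,b=blobs(im,(18,120,90),(32,255,255),box);ys,xs=np.nonzero(cv2.erode(m,np.ones((3,3),np.uint8)));z=d[ys,xs]
    o,D=ray(n,np.c_[xs,ys]);P=o+D*z[:,None];P=P[(z>0)]
    c=P.mean(0);
    for _ in range(4):
        nn=np.linalg.svd(P-c,full_matrices=False)[2][2];r=(P-c)@nn;P=P[abs(r)<max(.003,2*r.std())];c=P.mean(0)
    nn*=np.sign(nn[2]);print(n,len(P),'n',nn.round(3),'c',c.round(4),'yaw',np.degrees(np.arctan2(-nn[1],-nn[0])))
    for nm,lo,hi in(("redA",(0,120,70),(8,255,255)),("redB",(172,120,70),(180,255,255)),("white",(0,0,190),(180,60,255))):
        print(nm,blobs(im,lo,hi,box)[1])
    s=im[box[1]:box[3],box[0]:box[2]];cv2.imwrite(f"pics/{n}0z.png",cv2.resize(s,None,fx=4,fy=4,interpolation=cv2.INTER_CUBIC))
E
```

```text
scene 578 n [-0.706  0.005  0.708] c [0.519  0.1982 0.1785] yaw -0.3868809047553697
redA [(41, [385.7, 169.3]), (45, [303.7, 171.3]), (30, [363.1, 255.8])]
redB []
white [(20, [286.8, 166.6]), (19, [298.0, 166.2]), (99, [313.9, 170.3]), (101, [333.4, 169.3]), (9, [356.0, 169.0]), (8, [382.6, 165.4]), (20, [360.6, 173.8]), (78, [385.4, 177.3]), (147, [367.2, 183.8]), (15, [278.5, 177.5]), (20, [295.6, 179.8]), (109, [259.3, 191.9]), (30, [281.2, 183.7]), (886, [311.1, 235.2]), (278, [263.1, 209.2]), (21, [337.5, 200.3]), (239, [391.3, 223.8]), (135, [317.0, 211.1]), (311, [349.6, 212.0]), (25, [262.2, 227.2]), (9, [335.0, 222.7]), (149, [335.1, 246.4]), (152, [258.3, 248.8]), (12, [350.3, 240.4]), (32, [361.6, 249.3]), (12, [349.0, 248.5]), (136, [356.8, 264.3]), (24, [381.7, 262.0]), (556, [385.8, 292.6]), (782, [267.7, 292.9]), (59, [361.1, 306.8])]
top 550 n [-0.708  0.004  0.706] c [0.5184 0.1966 0.178 ] yaw -0.28385258879582315
redA [(36, [325.7, 172.2]), (24, [355.8, 260.0])]
redB []
white []
```

View pics/scene0z.png

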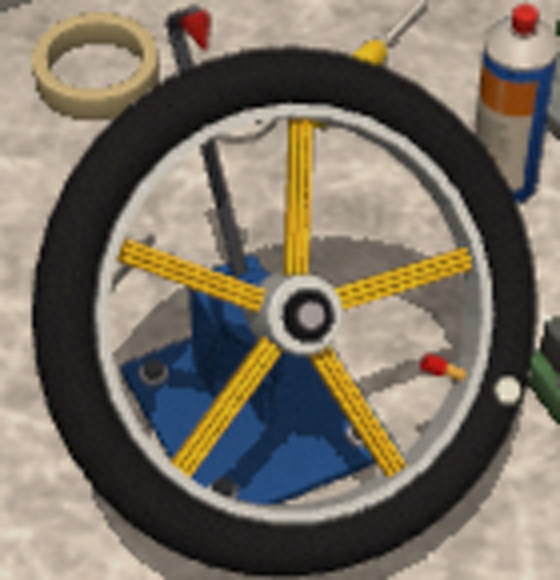

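View pics/top0z.png

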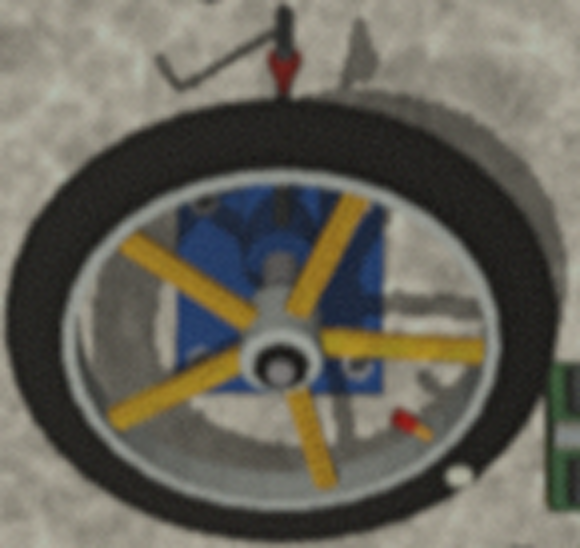

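The crops give these pixels:

| Feature | Scene | Top |
|---|---|---|
| Axle end | (333,243.8) | (325.5,247.5) |
| Pointer tip | (307,177.5) | (326,179.2) |
| Valve cap | (363.1,255.8) | (355.8,260) |

One spoke stands just right of the top. I'll triangulate these points next.

```bash
python3 - <<'E'
from h import *
P={}
for k,a,b in(("axle",(333,243.8),(325.5,247.5)),("tip",(307,177.5),(326,179.2)),("cap",(363.1,255.8),(355.8,260)),("dot",(381.9,262.2),(369.7,274))):
    P[k],e=tri(ray("scene",a),ray("top",b));print(k,P[k].round(4),'gap',round(e,4))
for yaw in(-.4,0,):
    c,s=np.cos(np.radians(yaw)),np.sin(np.radians(yaw));R=np.array([[c,-s,0],[s,c,0],[0,0,1]])
    n=R@[-.7071,0,.7071];u=R@[.7071,0,.7071];y=R@[0,1,0]
    print('hub axle',(P['axle']-.032*n).round(4),'hub tip',(P['tip']-.166*u).round(4))
    h=((P['axle']-.032*n)+(P['tip']-.166*u))/2
    for k in('cap','dot'):
        v=P[k]-h;print(k,'n',v@n,'r',np.hypot(v@u,v@y),'ang',np.degrees(np.arctan2(v@y,v@u)))
# spoke directions from both cameras
    for nm,box in(("scene",(255,165,395,310)),("top",(255,155,400,292))):
        im=cv2.imread(f"pics/{nm}0.png");m,_=blobs(im,(18,120,90),(32,255,255),box);ys,xs=np.nonzero(m)
        o,D=ray(nm,np.c_[xs,ys]);hp=h+.007*n;t=((hp-o)@n)/(D@n);V=o+D*t[:,None]-hp
        a=np.arctan2(V@y,V@u);r=np.hypot(V@y,V@u);w=(r>.035)&(r<.11)
        print(nm,'spoke mod72 -> q candidates',np.degrees(np.angle(np.exp(5j*a[w]).sum()))/5-36-72, abs(np.exp(5j*a[w]).mean()))
E
```

```text
axle [0.4965 0.1953 0.1909] gap 0.0002
tip [0.6304 0.1952 0.2909] gap 0.0003
cap [0.4719 0.1228 0.1304] gap 0.001
dot [0.4385 0.0888 0.123 ] gap 0.0004
hub axle [0.5191 0.1951 0.1683] hub tip [0.513  0.196  0.1735]
cap n 0.0021820843707073072 r 0.09426657691783123 ang -129.16004532461207
dot n 0.02040454306901052 r 0.13891472402441862 ang -129.38099613625894
scene spoke mod72 -> q candidates -129.63438067356725 0.880206811364163
top spoke mod72 -> q candidates -129.66646021003916 0.8405961620679933
hub axle [0.5191 0.1953 0.1683] hub tip [0.513  0.1952 0.1735]
cap n 0.002541335448468939 r 0.09400186237694849 ang -129.57507965987938
dot n 0.020932447051426644 r 0.13858115761773937 ang -129.77770632510314
scene spoke mod72 -> q candidates -129.9249698450352 0.875972199160179
top spoke mod72 -> q candidates -130.04694726091594 0.8402520359244098
```

The wheel is at q ≈ -130°, the hub is near (0.517, 0.1955, 0.170) and the stand yaw is about 0. The spokes sit at -22, 50, 122, -166 and -94°. I'll push the -22° spoke to the left near the top, then do the same with the next one. First I lift, close the fingers and align the tool with the world axes.

```bash
python3 -m jog '[{"delta_pos":[0,0,-57],"spin":8},{"delta_pos":[0,0,-114],"spin":16},{"delta_pos":[0,0,-170],"spin":23.5},{"delta_pos":[0,0,-170],"spin":23.5},{"delta_pos":[0,0,-170],"spin":23.5}]' 1
```

```text
time_s: 0.72
eef_pos: [0.2291, -0.5271, 0.4004]
eef_rot: [-0.001, 1.0, 0.0, -0.0]
wrist_force: [0.2, 0.7, -1.4]
opening: 0.003
```

```bash
python3 -m jog '[{"delta_pos":[45,-40,0],"spin":0},{"delta_pos":[90,-80,0],"spin":0},{"delta_pos":[131,-125,0],"spin":0},{"delta_pos":[131,-185,0],"spin":0},{"delta_pos":[131,-245,0],"spin":0},{"delta_pos":[131,-305,0],"spin":0},{"delta_pos":[131,-365,0],"spin":0},{"delta_pos":[131,-425,0],"spin":0},{"delta_pos":[131,-485,0],"spin":0},{"delta_pos":[131,-545,0],"spin":0},{"delta_pos":[160,-590,0],"spin":0},{"delta_pos":[200,-630,0],"spin":0},{"delta_pos":[240,-674,0],"spin":0},{"delta_pos":[290,-674,0],"spin":0},{"delta_pos":[318,-674,0],"spin":0},{"delta_pos":[318,-674,0],"spin":0},{"delta_pos":[318,-674,0],"spin":0},{"delta_pos":[318,-674,0],"spin":0}]'
python3 - <<'E'
from h import *
for n in("scene","wrist"):
    im,d=ctrl.camera(n);cv2.imwrite(f"pics/{n}1.png",im)
E
```

```text
time_s: 2.98
eef_pos: [0.5465, 0.1465, 0.4011]
eef_rot: [-0.0, 1.0, -0.0, -0.0]
wrist_force: [0.3, 0.1, -0.7]
opening: 0.001
```

View pics/scene1.png

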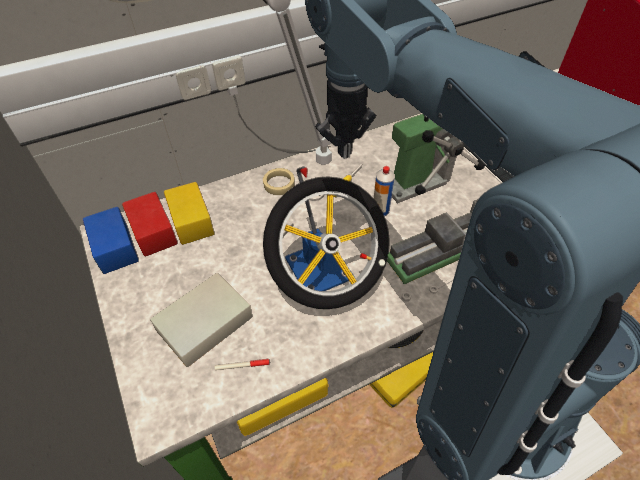

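View pics/wrist1.png

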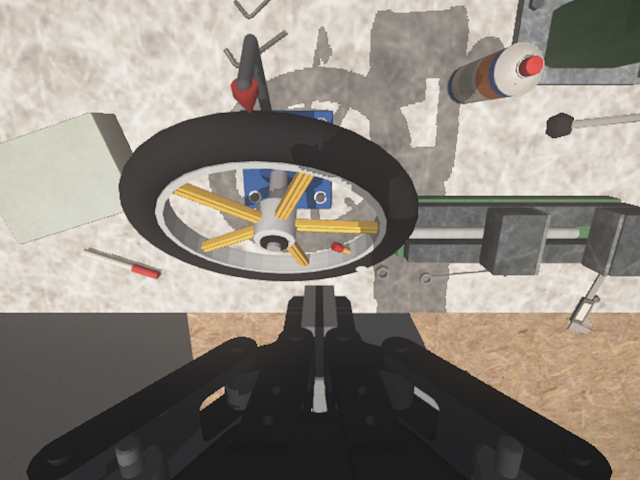

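The wrist view shows the closed fingers at the bottom centre with their tips near (320,290), and wide linkages to either side. The wheel lies beyond them. Before descending I'll check how far the camera and linkages hang below the body.

```bash
python3 - <<'E'
from h import *
c=ctrl.get_calibration("wrist");o=ctrl.get_obs()['eef_pos'];im,d=ctrl.camera("wrist")
print('cam rel tcp',ray("wrist",(320,240))[0]-o, 'min depth',d[d>0].min())
ys,xs=np.nonzero((d>0)&(d<.28));p,D=ray("wrist",np.c_[xs,ys]);P=p+D*d[ys,xs][:,None]-o
for a in np.arange(-.005,.16,.012):
    k=(P[:,2]>a)&(P[:,2]<a+.012)
    if k.sum()>5: print(round(a,3),k.sum(),P[k].min(0).round(3),P[k].max(0).round(3))
E
```

```text
cam rel tcp [0.08049813 0.00070217 0.1415948 ] min depth 0.058408685
-0.005 172 [ 0.008 -0.011  0.002] [0.013 0.013 0.007]
0.007 842 [ 0.007 -0.013  0.007] [0.013 0.014 0.019]
0.019 1054 [ 0.007 -0.013  0.019] [0.013 0.014 0.031]
0.031 1402 [-0.011 -0.026  0.031] [0.015 0.027 0.043]
0.043 6214 [-0.011 -0.037  0.043] [0.016 0.039 0.055]
0.055 8835 [-0.009 -0.047  0.055] [0.019 0.049 0.067]
0.067 15412 [-0.01  -0.057  0.067] [0.02  0.058 0.079]
0.079 21943 [-0.002 -0.061  0.079] [0.021 0.063 0.091]
0.091 5224 [ 0.012 -0.059  0.091] [0.023 0.06  0.099]
```

Clearances hold with the tip about 0–2 mm below the mid-plane at x = hub + 30 mm. I'll descend behind the -22° spoke.

```bash
python3 -m jog '[{"delta_pos":[0,5,-0],"spin":0},{"delta_pos":[0,5,50],"spin":0},{"delta_pos":[0,5,100],"spin":0},{"delta_pos":[0,5,140],"spin":0},{"delta_pos":[0,5,160],"spin":0},{"delta_pos":[0,5,180],"spin":0},{"delta_pos":[0,5,200],"spin":0},{"delta_pos":[0,5,200],"spin":0},{"delta_pos":[0,5,200],"spin":0}]'
python3 - <<'E'
from h import *
ims=[]
for n in("scene","wrist"):
    im,d=ctrl.camera(n);ims.append(im)
cv2.imwrite("pics/s2.png",np.hstack([cv2.resize(ims[0][150:330,240:420],(400,400)),cv2.resize(ims[1][100:480,130:510],(400,400))]))
E
```

```text
time_s: 4.25
eef_pos: [0.5478, 0.1414, 0.2023]
eef_rot: [-0.0, 1.0, -0.0, 0.001]
wrist_force: [-0.2, 0.1, 0.9]
opening: -0.003
```

View pics/s2.png

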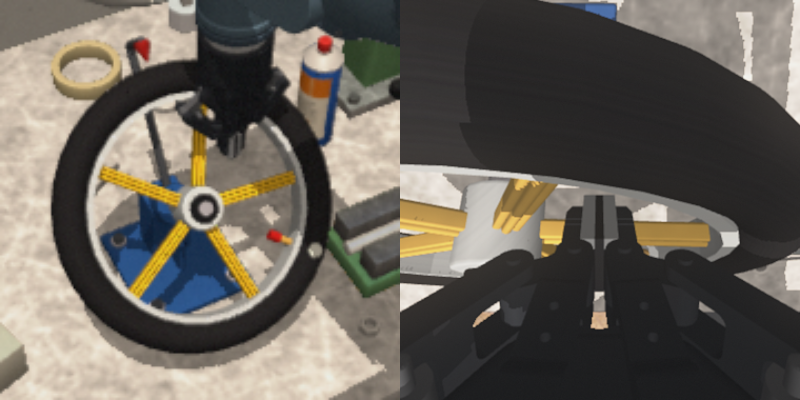

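The fingers are in the open sector right of the top spoke, clear of everything. The spoke plane measures z ≈ x − 0.350 m, so the tip needs to go about 6 mm deeper. Then I push left slowly.

```bash
python3 -m jog '[{"delta_pos":[0,0,3],"spin":0},{"delta_pos":[0,0,6],"spin":0},{"delta_pos":[0,-5,6],"spin":0},{"delta_pos":[0,-10,6],"spin":0},{"delta_pos":[0,-15,6],"spin":0},{"delta_pos":[0,-20,6],"spin":0},{"delta_pos":[0,-24,6],"spin":0},{"delta_pos":[1,-28,6],"spin":0},{"delta_pos":[2,-32,7],"spin":0},{"delta_pos":[3,-36,8],"spin":0},{"delta_pos":[3,-40,9],"spin":0}]'
python3 - <<'E'
from h import *
ims=[]
for n in("scene","top"):
    im,d=ctrl.camera(n);ims.append(im)
cv2.imwrite("pics/s3.png",np.hstack([cv2.resize(ims[0][150:330,240:420],(400,400)),cv2.resize(ims[1][130:310,235:415],(400,400))]))
E
```

```text
time_s: 5.72
eef_pos: [0.5506, 0.1816, 0.1923]
eef_rot: [0.0, 1.0, -0.0, 0.0]
wrist_force: [0.2, -4.1, 4.4]
opening: -0.001
```

View pics/s3.png

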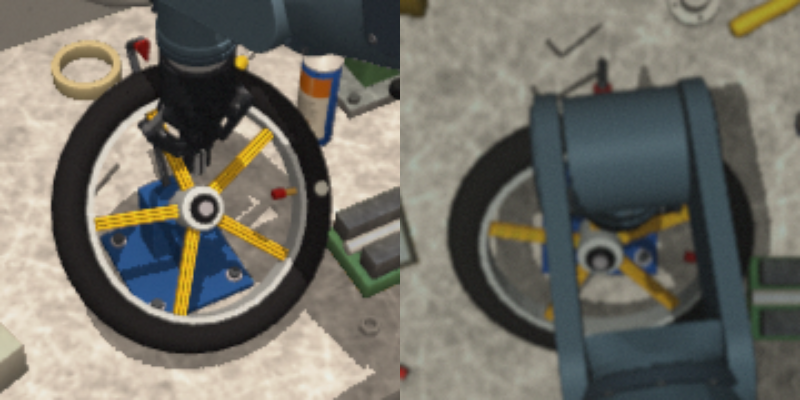

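The wheel is turning. The cap is now near 3 o'clock and the forces are about 4 N. I'll add an angle readout and continue the push to the left.

```bash
cat >> h.py <<'E'
H=np.array([.519,.1955,.1692]);N=np.array([-.7071,0.,.7071]);U=np.array([.7071,0.,.7071]);Y=np.array([0,1.,0])
def wheel(n,im):
    """spoke angle (q mod 72) from yellow pixels, cap angle from red pixels"""
    hsv=cv2.cvtColor(im,cv2.COLOR_BGR2HSV)
    def pol(m,h):
        ys,xs=np.nonzero(m);o,D=ray(n,np.c_[xs,ys]);hp=H+h*N
        V=o+D*(((hp-o)@N)/(D@N))[:,None]-hp
        return np.arctan2(V@Y,V@U),np.hypot(V@Y,V@U)
    a,r=pol(cv2.inRange(hsv,(18,120,90),(32,255,255)),.007);w=(r>.035)&(r<.11)
    s=(np.degrees(np.angle(np.exp(5j*a[w]).sum()))/5-36+36)%72-36
    a,r=pol(cv2.inRange(hsv,(0,120,70),(8,255,255)),.003);w=(r>.085)&(r<.115)
    c=np.degrees(np.angle(np.exp(1j*a[w]).sum())) if w.sum()>5 else None
    return round(s,2),c,int(w.sum())
def look(f,names=("scene","top")):
    ims=[]
    for n in names:
        im,_=ctrl.camera(n);print(n,wheel(n,im))
        ims.append(cv2.resize({'scene':im[150:330,240:420],'top':im[130:310,235:415],'wrist':im[:,80:560]}[n],(400,400)))
    cv2.imwrite(f,np.hstack(ims))
E
python3 -m jog '[{"delta_pos":[0,-4,0],"spin":0},{"delta_pos":[0,-8,0],"spin":0},{"delta_pos":[0,-12,0],"spin":0},{"delta_pos":[0,-16,0],"spin":0},{"delta_pos":[0,-20,0],"spin":0},{"delta_pos":[0,-22,0],"spin":0}]'
python3 -c "
from h import *
for n in('scene','top'):print(wheel(n,cv2.imread(f'pics/{n}0.png')))
look('pics/s4.png')"
```

```text
time_s: 6.58
eef_pos: [0.5505, 0.204, 0.1924]
eef_rot: [-0.0, 1.0, -0.0, 0.0]
wrist_force: [-0.5, -4.5, -0.4]
opening: -0.0
(np.float64(14.05), np.float64(-129.8718159670789), 30)
(np.float64(14.02), np.float64(-130.92387355687322), 24)
scene (np.float64(-1.44), np.float64(-72.14398973843271), 25)
top (np.float64(-2.43), None, 0)
```

View pics/s4.png

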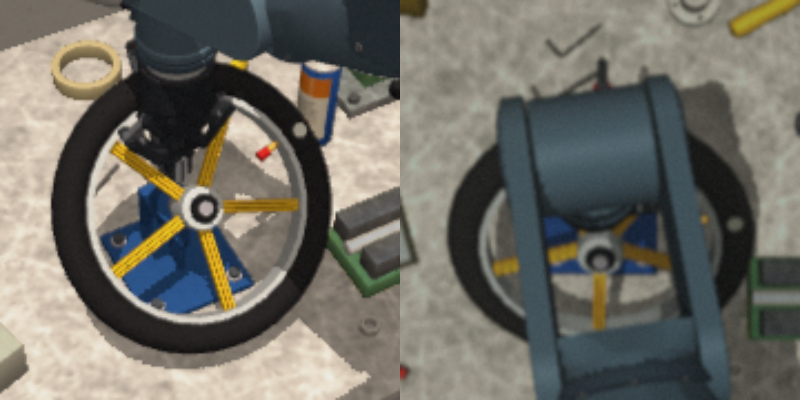

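q ≈ -73°. The neighbouring spoke is at -37° and the valve is at -73°. Next I back off, lift over that spoke and come down behind it, close to the hub so the valve stays well clear.

```bash
python3 -m jog '[{"delta_pos":[0,8,0],"spin":0},{"delta_pos":[0,8,-25],"spin":0},{"delta_pos":[0,8,-50],"spin":0},{"delta_pos":[-12,40,-50],"spin":0},{"delta_pos":[-12,66,-50],"spin":0},{"delta_pos":[-12,66,-50],"spin":0},{"delta_pos":[-12,66,-50],"spin":0}]'
python3 -c "
from h import *
look('pics/s5.png')"
```

```text
time_s: 7.55
eef_pos: [0.5385, 0.1378, 0.2425]
eef_rot: [-0.0, 1.0, -0.0, 0.0]
wrist_force: [0.3, 0.1, 0.3]
opening: 0.002
scene (np.float64(-0.89), np.float64(-71.70470266837218), 25)
top (np.float64(-1.56), None, 0)
```

View pics/s5.png

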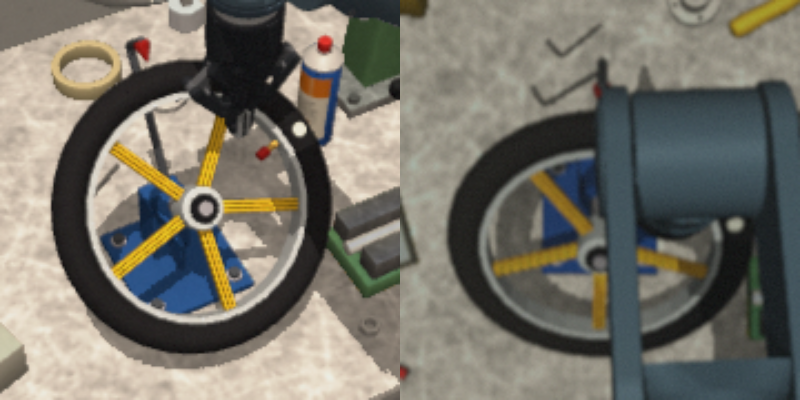

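```bash
python3 -m jog '[{"delta_pos":[0,0,20],"spin":0},{"delta_pos":[0,0,38],"spin":0},{"delta_pos":[0,0,48],"spin":0},{"delta_pos":[0,0,54],"spin":0},{"delta_pos":[0,0,54],"spin":0},{"delta_pos":[0,0,54],"spin":0}]'
python3 -c "
from h import *
look('pics/s6.png',('scene','wrist'))"
```

```text
time_s: 8.4
eef_pos: [0.5388, 0.1375, 0.1889]
eef_rot: [-0.0, 1.0, -0.0, 0.001]
wrist_force: [0.1, 0.1, 0.1]
opening: -0.004
scene (np.float64(-1.13), np.float64(-71.88937563772338), 25)
wrist (np.float64(-15.7), np.float64(-65.91693366096135), 647)
```

View pics/s6.png

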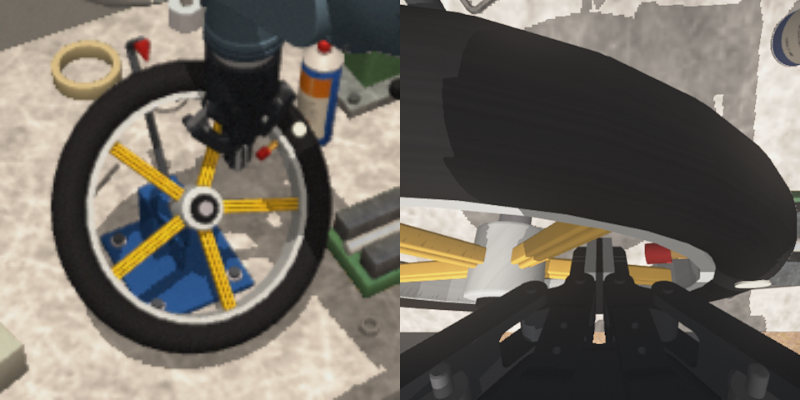

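The fingers are behind the spoke and the red cap is clear to their right. I push again.

```bash
python3 -m jog '[{"delta_pos":[2.5,-4,-2],"spin":0},{"delta_pos":[5,-8,-4],"spin":0},{"delta_pos":[7.5,-12,-7],"spin":0},{"delta_pos":[10,-16,-9],"spin":0},{"delta_pos":[12,-20,-10],"spin":0},{"delta_pos":[12,-24,-9],"spin":0},{"delta_pos":[12,-28,-8],"spin":0},{"delta_pos":[12,-32,-7],"spin":0},{"delta_pos":[12,-36,-6],"spin":0},{"delta_pos":[12,-40,-5],"spin":0},{"delta_pos":[12,-44,-4],"spin":0},{"delta_pos":[12,-48,-4],"spin":0},{"delta_pos":[12,-52,-4],"spin":0},{"delta_pos":[12,-55,-4],"spin":0},{"delta_pos":[12,-58,-4],"spin":0},{"delta_pos":[12,-58,-4],"spin":0}]'
python3 -c "
from h import *
look('pics/s7.png',('scene','wrist'))"
```

```text
time_s: 10.5
eef_pos: [0.55, 0.1962, 0.1919]
eef_rot: [-0.0, 1.0, -0.0, -0.0]
wrist_force: [-0.3, -0.7, -0.3]
opening: -0.003
scene (np.float64(-9.59), None, 0)
wrist (np.float64(2.89), np.float64(-8.424382426388483), 77)
```

View pics/s7.png

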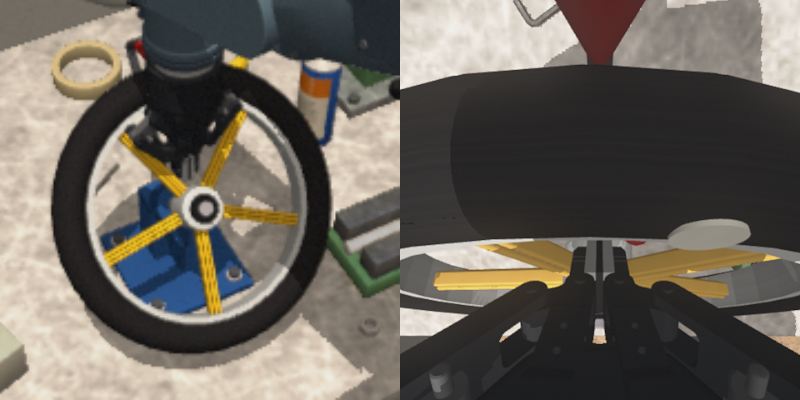

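q is about -9.5°. I'll creep on.

```bash
python3 -m jog '[{"delta_pos":[0,-1.5,0],"spin":0},{"delta_pos":[0,-3,0],"spin":0},{"delta_pos":[0,-4.5,0],"spin":0},{"delta_pos":[0,-5.5,0],"spin":0},{"delta_pos":[0,-5.5,0],"spin":0},{"delta_pos":[0,-5.5,0],"spin":0}]'
python3 -c "
from h import *
look('pics/s8.png',('scene','wrist'))"
```

```text
time_s: 11.35
eef_pos: [0.5504, 0.2011, 0.1923]
eef_rot: [-0.0, 1.0, -0.0, 0.0]
wrist_force: [0.2, -2.3, -0.4]
opening: -0.0
scene (np.float64(-4.39), None, 0)
wrist (np.float64(7.94), np.float64(-2.6827251547027138), 58)
```

View pics/s8.png

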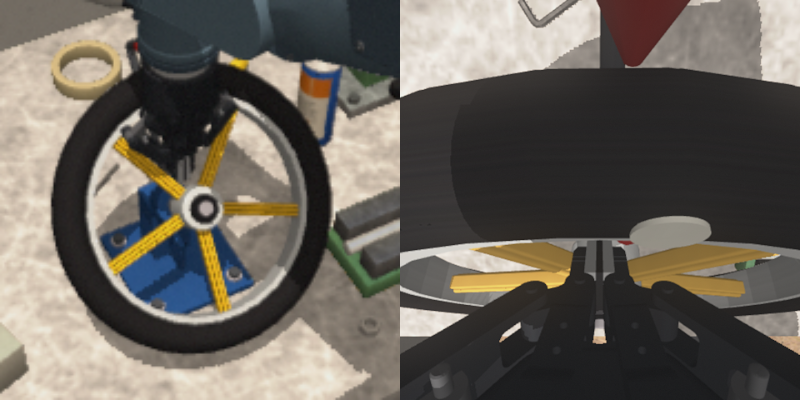

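```bash
python3 -m jog '[{"delta_pos":[0,-1,0],"spin":0},{"delta_pos":[0,-2,0],"spin":0},{"delta_pos":[0,-3.2,0],"spin":0},{"delta_pos":[0,-3.2,0],"spin":0},{"delta_pos":[0,-3.2,0],"spin":0}]'
python3 -c "
from h import *
look('pics/s9.png',('scene','wrist'))"
python3 -m jog '[{"delta_pos":[0,3,0],"spin":0},{"delta_pos":[0,6,0],"spin":0},{"delta_pos":[0,6,-30],"spin":0},{"delta_pos":[0,6,-80],"spin":0},{"delta_pos":[-40,6,-120],"spin":0},{"delta_pos":[-80,30,-150],"spin":0},{"delta_pos":[-140,60,-160],"spin":0},{"delta_pos":[-170,120,-160],"spin":0},{"delta_pos":[-170,180,-160],"spin":0},{"delta_pos":[-170,240,-160],"spin":0},{"delta_pos":[-170,300,-160],"spin":0},{"delta_pos":[-170,360,-160],"spin":0},{"delta_pos":[-170,360,-160],"spin":0},{"delta_pos":[-170,360,-160],"spin":0}]'
python3 - <<'E'
from h import *
for n in("scene","top"):
    im,d=ctrl.camera(n);cv2.imwrite(f"pics/{n}10.png",im);print(n,wheel(n,im))
    x0,y0={'scene':(255,165),'top':(255,155)}[n];globals()[n]=cv2.resize(im[y0:y0+145,x0:x0+145],(400,400),interpolation=cv2.INTER_CUBIC)
    print([blobs(im,(0,100,60),(8,255,255),(x0,y0,x0+145,y0+145))[1]])
cv2.imwrite("pics/s10.png",np.hstack([scene,top]))
E
```

```text
time_s: 12.08
eef_pos: [0.5504, 0.2044, 0.1924]
eef_rot: [-0.0, 1.0, -0.0, 0.0]
wrist_force: [0.7, -2.3, -0.7]
opening: 0.002
scene (np.float64(-0.77), None, 0)
wrist (np.float64(10.72), None, 0)
time_s: 13.92
eef_pos: [0.3801, -0.1554, 0.3522]
eef_rot: [-0.0, 1.0, -0.001, -0.0]
wrist_force: [-0.5, 0.3, -0.2]
opening: -0.003
scene (np.float64(-0.41), np.float64(0.4104247704345389), 25)
[[(48, [303.7, 171.3]), (43, [385.7, 169.2]), (29, [315.4, 204.8])]]
top (np.float64(-0.52), np.float64(0.31503715552892847), 24)
[[(47, [325.6, 171.9]), (24, [325.3, 206.0])]]
```

View pics/s10.png

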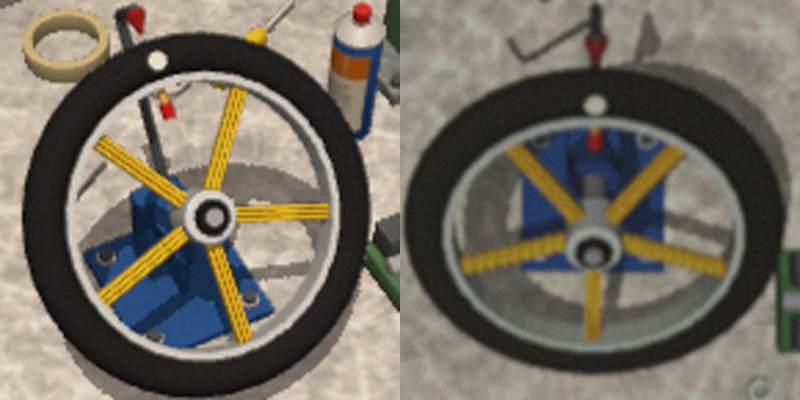

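The wheel reads q ≈ 0 within 0.5° in both views. In the top view the pointer, dot, cap and axle are in one column (x ≈ 325.5 px). Before handing in I'll check that it is at rest and that the loose items haven't moved.

```bash
python3 - <<'E'
from h import *
P={k:tri(ray("scene",a),ray("top",b))[0] for k,a,b in(("cap",(315.4,204.8),(325.3,206.0)),("ptr",(303.7,171.3),(325.6,171.9)))}
print({k:v.round(4) for k,v in P.items()})
im,_=ctrl.camera("scene");print(wheel("scene",im))
im,_=ctrl.camera("top");print(wheel("top",im))
a=cv2.imread("pics/top0.png");df=cv2.absdiff(a,im).max(2)
for nm,(x0,y0,x1,y1) in dict(marker=(190,275,245,305),nut=(376,286,394,305),can=(410,160,448,198),spanner=(395,285,490,320)).items():
    print(nm,df[y0:y1,x0:x1].mean().round(1),df[y0:y1,x0:x1].max())
cv2.imwrite("pics/cmp.png",cv2.resize(np.hstack([a[150:330,180:500],im[150:330,180:500]]),(800,225)))
E
```

```text
{'cap': array([0.5828, 0.1969, 0.2435]), 'ptr': array([0.6438, 0.1965, 0.3   ])}
(np.float64(-0.42), np.float64(0.4104247704345389), 25)
(np.float64(-0.53), np.float64(0.19162835021137517), 23)
marker 6.0 14
nut 11.8 72
can 5.4 13
spanner 26.8 74
```

View pics/cmp.png

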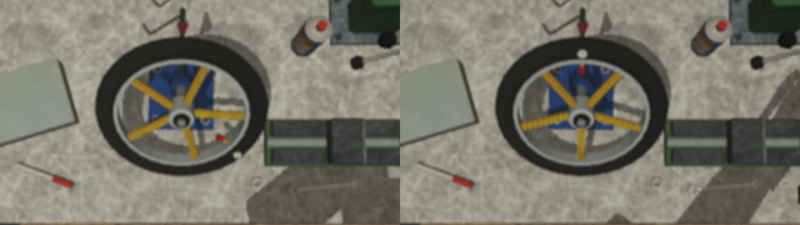

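Side by side, the marker, nut, spanner and can are in the same places. The differences at the nut and spanner are only the arm's moving shadow. The wheel is at rest, so I'm handing in.

```bash
python3 -c "
from bench import ctrl
print(ctrl.hand_in())"
```

```text
the job is handed in; nothing more can be done
None
```

I turned the wheel about 130° counterclockwise so the valve stands below the pointer, and handed the job in after about 14 s of robot time. Two successive spokes were pushed sideways with the shut fingers near the top. The readings during the pushes showed about 6 N at most.

- **Wheel angle:** the last checks read q ≈ -0.4 to -0.5° from the spokes and +0.2 to +0.4° from the valve cap. They disagree by under 1°, which is within measuring error. The cap and the pointer triangulate to the same y within 0.4 mm.
- **At rest:** the angle was unchanged between the last two looks, with the arm withdrawn and touching nothing.
- **Loose items:** the marker, nut, spanner and spray can look unmoved. The nut and spanner patches did differ from the first picture, and on viewing I put that down to the arm's shadow.
- **Tyre and valve:** by calculation and in the pictures, the gripper stayed clear of both, closest to the tyre by a few millimetres. I had no direct contact reading for them.

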